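# Draw the instrument pan onto the mat by its far lip and snap its circuit board home

## Task

Take the small amber bottle off the grey mat and stand it upright anywhere else on the bench. Then reach under the lattice bar, hook the fingertips behind the far lip of the open metal pan and drag it towards you, without lifting it, until it lies wholly on the mat; only there, where there is room above, press the circuit board down near each corner until all four barbed posts have snapped through and the board is fully home. Leave everything else where it stands.

Things in the scene. Friction and masses are not known exactly. Their poses are not given: they have to be found in the camera images.
- mat: thin grey anti-static work mat lying flat near the front of the bench, 190 (its x) x 230 (its y) x 0.8 mm; nothing catches on its edge; origin at its centre, on the bench; it never moves during the work
- bottle_mid (a point): small amber glass bottle with a black screw cap standing on the mat: body 48 mm in diameter up to about 80 mm, cap 30 mm in diameter from 83 to 103 mm high, 0.14 to 0.26 kg; this point is on its axis, half-way up (51.5 mm above its foot)
- pan: open base pan of an instrument, bare sheet metal, 130 (its x) x 170 (its y) mm outside, walls 32 mm high with a rolled rim 5 mm thick at the top; loose, about 0.75 to 1.2 kg with friction 0.5 to 0.7 on the bench; floor 3 mm thick. It carries four white nylon posts for the circuit board at x = +-35, y = +-55 mm. Origin under its centre, on the bench; its x axis points to the far wall (away from the robot)
- pan_lip: the pan's far wall with its rolled lip (part of the pan, fixed to it), 170 mm long; origin at the foot of the outer face of the far wall, in its middle; axes as the pan's; top of the lip at 32 mm
- lip_mid (a point): middle of the far lip's top, over the outer face of the far wall, 32 mm above the bench
- bar_mid (a point): a point on the axis of the lowest horizontal bar of the lattice over the back of the bench: fixed steel bar 16 mm thick, level, parallel to world y across the whole bench, 340 mm above it. The pan starts partly under it, so an upright gripper does not fit behind the far lip; one leaning 25 to 40 degrees back towards the robot does
- pan_fl (a point): far left (+x, +y) bottom corner of the pan's outside, on the bench
- pan_fr (a point): far right (+x, -y) bottom corner of the pan's outside, on the bench
- pan_nl (a point): near left (-x, +y) bottom corner of the pan's outside, on the bench
- pan_nr (a point): near right (-x, -y) bottom corner of the pan's outside, on the bench
- board: green circuit board in the pan, 84 (its x) x 124 (its y) x 3 mm, 0.11 kg, a 6 mm square hole at each corner at x = +-35, y = +-55 mm; at first it rests loosely on the barbs of the four posts. Origin at the centre of its underside, axes as the pan's. Its parts stand up to 12 mm above it, all within |y| < 25 mm but for flat ones 1 mm high; the rest is bare
- board_fl (a point): centre of the far left (+x, +y) corner hole of the circuit board, on the board's upper face. At first 26 mm above the pan's underside; pressed home, on the post's shoulder and held under the barb, 18 mm
- board_fr (a point): centre of the far right (+x, -y) corner hole of the circuit board, on the board's upper face. A corner snaps through at about 5 to 15 N when pressed beside its hole, some 15 mm towards the board's middle along y; home it stops hard; others may rise or follow
- board_nl (a point): centre of the near left (-x, +y) corner hole of the circuit board, on the board's upper face. The barb's tip stands in the hole, 26 mm above the pan's underside
- board_nr (a point): centre of the near right (-x, -y) corner hole of the circuit board, on the board's upper face
- plastic_bottle_mid (a point): bystander: white plastic bottle, 66 mm in diameter, 140 mm high; point half-way up its axis
- flask_mid (a point): bystander: small conical glass flask, 80 mm in diameter at the foot, 116 mm high; point half-way up its axis
- jar_mid (a point): bystander: reagent jar with a wide red cap, 57 mm in diameter, 92 mm high; point half-way up its axis
- tape_mid (a point): bystander: roll of tape lying flat, 86 mm in diameter, 24 mm high; point at its centre
- driver_mid (a point): bystander: screwdriver lying along its y axis, 186 mm long, 27 mm thick; point at its centre
- vial_a_mid (a point): bystander: screw-cap vial standing behind the pan, 24 mm in diameter, 48 mm high; point half-way up its axis
- vial_b_mid (a point): bystander: the other screw-cap vial behind the pan, 24 mm in diameter, 48 mm high; point half-way up its axis
- stirrer: white hotplate stirrer at the left of the work, fixed in place, 222 (x) x 170 (y) x 103 mm; origin under its middle. Behind it and the flask, and right of the pan, stand the round feet (100 mm across, 62 mm high) of the lattice's upright rods, their centres at about y = +0.10 and -0.35, x = 0.65
- measuring_cylinder: tall glass measuring cylinder, fixed in place, foot 70 mm in diameter, 241 mm high; origin under its foot
Things that resemble listed ones, but are neither listed nor needed, are in the scene too. There is more than one size of the board; the job needs the larger.

How it is judged:
On the way, in this order (a step that is already met when the one before it is completed fails the run):
1. the amber bottle stands upright on the bench, clear of the mat, and is let go ((x of bottle_mid in the frame of mat above 0.115 m or x of bottle_mid in the frame of mat below -0.115 m or y of bottle_mid in the frame of mat above 0.135 m or y of bottle_mid in the frame of mat below -0.135 m) and angle between bottle_mid's own z axis and vertical below 0.1 rad and height (world z) of bottle_mid between 0.045 and 0.058 m and contact force between the fingers and bottle below 0.05 N), for 0.2 s.
2. fingers behind the far lip draw the pan along (contact force between the fingers and pan_lip above 0.3 N and distance of pan from where it was at the start of the episode above 0.02 m), for 0.1 s.
3. the pan lies wholly on the mat, with the board not yet pressed home (x of pan_fl in the frame of mat between -0.097 and 0.097 m and y of pan_fl in the frame of mat between -0.117 and 0.117 m and x of pan_fr in the frame of mat between -0.097 and 0.097 m and y of pan_fr in the frame of mat between -0.117 and 0.117 m and x of pan_nl in the frame of mat between -0.097 and 0.097 m and y of pan_nl in the frame of mat between -0.117 and 0.117 m and x of pan_nr in the frame of mat between -0.097 and 0.097 m and y of pan_nr in the frame of mat between -0.117 and 0.117 m and z of any of board_fl, board_fr, board_nl, board_nr in the frame of pan above 0.021 m), for 0.2 s.
At the end, for the whole second after the job is handed in: all four corners of the pan lie on the mat (2 mm over its edge allowed); all four corners of the board are home, within 1.5 mm of the posts' shoulders; the amber bottle stands upright (within 0.1 rad) on the bench clear of the mat; all is at rest (x of pan_fl in the frame of mat between -0.097 and 0.097 m and y of pan_fl in the frame of mat between -0.117 and 0.117 m and x of pan_fr in the frame of mat between -0.097 and 0.097 m and y of pan_fr in the frame of mat between -0.117 and 0.117 m and x of pan_nl in the frame of mat between -0.097 and 0.097 m and y of pan_nl in the frame of mat between -0.117 and 0.117 m and x of pan_nr in the frame of mat between -0.097 and 0.097 m and y of pan_nr in the frame of mat between -0.117 and 0.117 m and z of each of board_fl, board_fr, board_nl, board_nr in the frame of pan below 0.0195 m and (x of bottle_mid in the frame of mat above 0.115 m or x of bottle_mid in the frame of mat below -0.115 m or y of bottle_mid in the frame of mat above 0.135 m or y of bottle_mid in the frame of mat below -0.135 m) and angle between bottle_mid's own z axis and vertical below 0.1 rad and height (world z) of bottle_mid between 0.045 and 0.058 m and linear speed of pan below 0.01 m/s); the robot touches nothing.
It fails at once if the pan is lifted or tipped (its underside more than 12 mm off the bench, or tilted more than 0.15 rad) (height (world z) of pan above 0.012 m or angle between pan's own z axis and vertical above 0.15 rad).
It fails at once if a bystander is shifted more than 25 mm or knocked over (distance of any of plastic_bottle_mid, flask_mid, jar_mid, tape_mid, driver_mid, vial_a_mid, vial_b_mid from where it was at the start of the episode above 0.025 m).
It also fails if it takes over 72 s, if anything falls off the work surface, if the arm or the gripper's body presses on something with over 40 N, if the wrist force passes 120 N, or if a joint passes its speed limit or range.

## Robot

A 6-joint arm with a two-finger parallel gripper is mounted at the origin on a cart in front of the work surface, level with it; the furniture and walls round the work are solid. World frame = base frame: x ahead of the robot, y to its left, z up, the work surface at z = 0. Lengths are in m, angles in rad, forces in N, time in s.
With the tool pointing down it reaches from about 0.275 to 0.85 m from the base axis. Payload 19 kg.
Tool frame: the origin (TCP) lies on the centre line of the jaws, within the pads' length; the fingertips stand ctrl.tips_ahead ahead of it and the grasp point (between the pads) is the TCP (ctrl.tips_ahead is the distance from the TCP to the fingertips, in m); z points along the fingers, y is the line along which they close (so a half turn about z gives the same grasp; the last joint's range is limited). The gripper opens to 85 mm and grips with 20 to 120 N. Pads are 22 mm wide; open, the fingers measure 114 mm over their backs; the gripper's body (76 mm by 85 mm) begins 54 mm behind the grasp point. The pads swing forward as they close: fully open they stand 13 mm farther back than shut.
Start: joints at [1.016, 0.15, 1.437, -0, 1.554, -0.134], TCP at [0.235, 0.525, 0.25] pointing down, gripper open.
Joint ranges: [-2.8, 2.8], [-0.68, 2.1], [0.12, 2.68], [-1.39, 4.53], [0.16, 2.79], [-2.81, 2.81]. Speed limits (rad/s): [1.89, 1.89, 2.22, 3.01, 3.01, 3.01].

## Interface

Orientations are given as a 3x3 rotation matrix whose columns are the frame's x, y, z axes.
In Python, from cell import ctrl gives the robot as it stands. Calls block until the motion is done:
- ctrl.move_ptp(position, orientation): joint-space move of the TCP to a pose.
- ctrl.line_to(position, attitude=None, rate=0.15, contact_N=None): straight line of the TCP; attitude=None keeps the orientation; rate is the mean speed in m/s. With contact_N (N) it stops when the force on the tool has changed by that much, and returns True; else False.
- ctrl.set_joints(angles): joint-space move.
- ctrl.move_gripper(opening, grip_force=None): finger opening in m; grip_force is the grip in N (None keeps the last); returns when the fingers have stopped.
- ctrl.sleep(seconds).
- ctrl.inverse_kinematics(position, orientation): joint angles nearest the present ones, or None.
- ctrl.sense(): the state.
- ctrl.get_image(name): name is "scene" or "top" or "wrist"; returns the picture (400x640x3 uint8, blue, green, red); there is no depth.
- ctrl.camera_model(name): a dict with "fovy" (degrees; the focal length in pixels is half the picture's height over the tangent of half this angle, whatever the lens; pixels are square), "cx", "cy" (the principal point, pixels), "k1" (the pictures are not rectified: a ray, as slopes to the right and down, at radius r is drawn at 1 + k1 r^2 times it, then the intrinsics apply), "xyz" and "attitude" of the camera in the world. Camera axes: x right, y up, looking along -z (the intrinsics and any distortion apply to the point x, -y, -z); pixel columns grow to the right and rows downward; lengths in m; the calibration is good to about 2 mm. A picture is of the moment at which its call begins: read the wrist's pose just before it. camera_model takes no time and is no camera call; for the wrist camera it gives the pose at the moment of the call.
A pose or a line that the arm cannot do raises ctrl.IKError and nothing moves.
- ctrl.job_done(): hands the job in; it is judged then, once.
The state is a dict: "t": time; "q": joint angles; "joint_velocities": joint speeds; "joint_torque": joint torques, N m; "position": TCP position; "orientation": TCP orientation; "force": force on the tool from outside, world axes, zero at the start; "ft_torque": the same for the moment, N m; "gripper_width": finger opening in m; "grasp_force": force on a finger pad.
Only numpy, scipy, OpenCV 4.12 (cv2) and the standard library are available. Lean on these libraries where they do the work, as an engineer would, in place of code of your own. Each camera call takes 0.05 s, during which the arm holds its last target. There are 200 camera calls.

## Working session

There is one attempt and no reset: what is moved stays moved. The work goes in short steps, each a Python script; the robot and the scene stay as the last script left them, time stands still between calls to the robot, and variables do not carry over. Pictures are saved under pics/ and viewed, at most 10 in all, crops included, and the job is handed in when it is done.

```bash
ls; mkdir -p pics; cat > h.py <<'E'
import numpy as np, cv2
from cell import ctrl
def K(m):
    f=200/np.tan(np.radians(m['fovy'])/2)
    return f
def ray(m,u,v):
    f=K(m); d=np.array([(u-m['cx'])/f,(v-m['cy'])/f]); s=d.copy()
    for _ in range(30): s=d/(1+m['k1']*(s@s))
    r=np.array(m['attitude'])@np.array([s[0],-s[1],-1.]); return np.array(m['xyz']),r
def at_z(m,u,v,z):
    o,r=ray(m,u,v); return o+r*(z-o[2])/r[2]
def proj(m,p):
    c=np.array(m['attitude']).T@(np.array(p)-np.array(m['xyz'])); s=np.array([c[0],-c[1]])/-c[2]
    s=s*(1+m['k1']*(s@s)); return s*K(m)+[m['cx'],m['cy']]
E
python3 - <<'E'
from h import *
for n in ["scene","top","wrist"]:
    cv2.imwrite(f"pics/{n}0.png",ctrl.get_image(n)); print(n,ctrl.camera_model(n))
s=ctrl.sense(); print(s['t'],s['position'],s['orientation'],s['gripper_width'],ctrl.tips_ahead)
E
```

```text
pics
scene {'fovy': 46.36313320143768, 'cx': 328.37802278473123, 'cy': 196.85887414115933, 'k1': 0.003991002596180574, 'xyz': array([-0.08063418, -1.0512672 ,  0.99386167]), 'attitude': array([[ 0.84790981,  0.28121125, -0.44940982],
       [-0.52990796,  0.47467958, -0.70276372],
       [ 0.0157006 ,  0.8340261 ,  0.55150155]])}
top {'fovy': 47.546309616619, 'cx': 316.8965664538676, 'cy': 191.38414455192583, 'k1': -0.12763687625110035, 'xyz': array([ 0.41729838, -0.06524791,  1.51559387]), 'attitude': array([[ 0.02060409,  0.99507166, -0.09699411],
       [-0.9997667 ,  0.02113553,  0.00445475],
       [ 0.00648282,  0.0968797 ,  0.99527499]])}
wrist {'fovy': 66.55503622676459, 'cx': 327.2436434191287, 'cy': 205.26902370113353, 'k1': -0.008989961139987216, 'xyz': array([0.16674293, 0.55514444, 0.3737092 ]), 'attitude': array([[ 4.08313786e-01, -8.73109817e-01, -2.66381492e-01],
       [ 9.12841341e-01,  3.90306900e-01,  1.19921687e-01],
       [-7.34267534e-04, -2.92129716e-01,  9.56378424e-01]])}
0.15 [0.23481705 0.52469359 0.24986256] [[-9.12754971e-01  4.08507216e-01 -4.66782971e-04]
 [ 4.08507460e-01  9.12754701e-01 -7.14498218e-04]
 [ 1.34180674e-04 -8.42846127e-04 -9.99999636e-01]] 0.08528252542113407 0.019
```

View pics/top0.png

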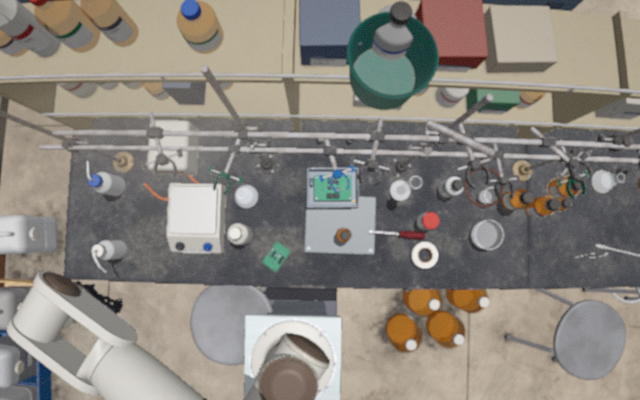

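View pics/scene0.png

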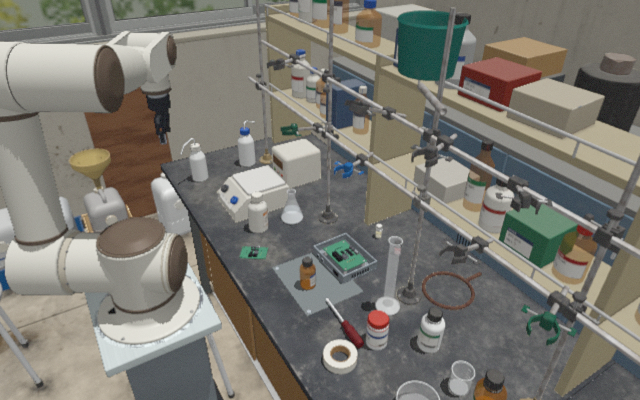

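The top view shows the mat at about (340,225), the bottle at (343,236), the pan at (332,188) and the cylinder at (400,190). The scene view agrees. I'll enlarge both.

```bash
python3 - <<'E'
import cv2
a=cv2.imread("pics/top0.png")[135:275,215:415]; cv2.imwrite("pics/topc.png",cv2.resize(a,None,fx=4,fy=4,interpolation=cv2.INTER_CUBIC))
a=cv2.imread("pics/scene0.png")[205:345,235:435]; cv2.imwrite("pics/scenec.png",cv2.resize(a,None,fx=4,fy=4,interpolation=cv2.INTER_CUBIC))
E
```

```text
(no output)
```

View pics/topc.png

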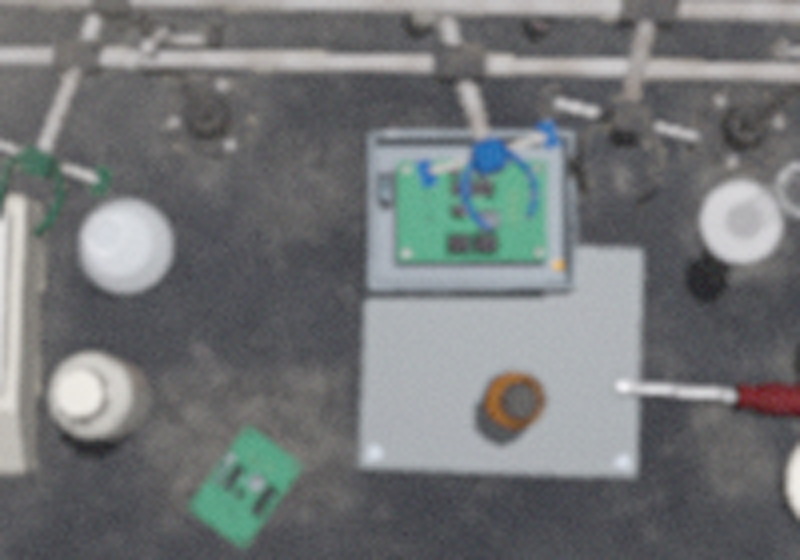

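View pics/scenec.png

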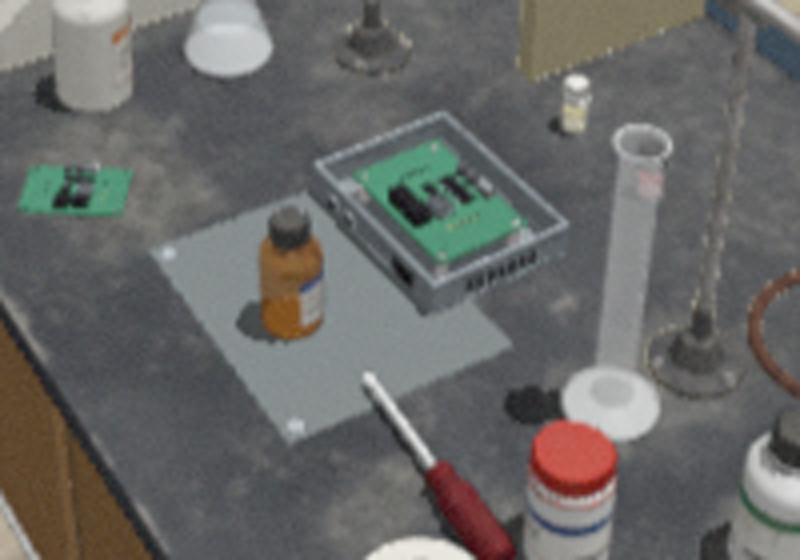

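Full-frame pixel = crop/4 + offset. I read these points off the crops:
- **Top crop, pan rim corners:** (368,130), (574,130), (572,292), (367,290).
- **Top crop, mat corners:** (360,468), (637,477), (643,247).
- **Top crop, bottle cap:** (521,401).
- **Scene crop:** the same objects, plus one vial with its foot at about (573,130).

```bash
cat > m.py <<'E'
from h import *
T=ctrl.camera_model("top");S=ctrl.camera_model("scene")
t=lambda x,y,z:at_z(T,215+x/4-.375,135+y/4-.375,z).round(4)
s=lambda x,y,z:at_z(S,235+x/4-.375,205+y/4-.375,z).round(4)
E
python3 - <<'E'
from m import *
print("mat top NL NR FR",t(360,468,0),t(637,477,0),t(643,247,0))
print("mat sc  NL NR FR",s(152,252,0),s(292,440,0),s(512,345,0))
print("pan top FL FR NR NL",t(368,130,.032),t(574,130,.032),t(572,292,.032),t(367,290,.032))
print("pan sc",s(443,113,.032),s(567,225,.032),s(433,287,.032),s(317,165,.032))
print("bottle cap",t(521,401,.103),s(291,217,.103),"foot",s(292,328,0))
print("vial",s(573,128,0),s(577,82,.048))
print("white",t(76,392,.14),"flask",t(126,246,.03),"cyl foot",t(740,222,0.01),s(610,403,0))
print("smallboard",t(245,487,0),"driver tip",t(622,386,.01),"jar",s(572,470,.092))
print("bar",t(200,60,.34),t(640,67,.34))
# blue clamp triangulate: top (489,156); scene full (345,168)
def tri(a,b):
    (o,r),(p,q)=a,b
    A=np.array([r,-q]).T; x=np.linalg.lstsq(A,p-o,rcond=None)[0]; return ((o+r*x[0]+p+q*x[1])/2).round(3),np.linalg.norm(o+r*x[0]-p-q*x[1]).round(3)
print("clamp",tri(ray(T,215+489/4,135+156/4),ray(S,349,168)))
print("cap",tri(ray(T,215+521/4,135+401/4),ray(S,235+291/4,205+217/4)))
E
python3 - <<'E'
import cv2
a=cv2.imread("pics/scene0.png")[110:260,260:460]; cv2.imwrite("pics/scened.png",cv2.resize(a,None,fx=4,fy=4,interpolation=cv2.INTER_CUBIC))
E
```

```text
mat top NL NR FR [ 0.3633 -0.0355  0.    ] [ 0.3602 -0.2659  0.    ] [ 0.5523 -0.2688  0.    ]
mat sc  NL NR FR [ 0.3662 -0.0364  0.    ] [ 0.3637 -0.2605  0.    ] [ 0.549  -0.2647  0.    ]
pan top FL FR NR NL [ 0.6416 -0.0363  0.032 ] [ 0.6454 -0.2065  0.032 ] [ 0.5112 -0.2065  0.032 ] [ 0.5094 -0.0385  0.032 ]
pan sc [ 0.6363 -0.04    0.032 ] [ 0.6406 -0.2066  0.032 ] [ 0.5132 -0.2108  0.032 ] [ 0.5113 -0.0445  0.032 ]
bottle cap [ 0.4212 -0.1612  0.103 ] [ 0.4219 -0.1596  0.103 ] foot [ 0.4183 -0.1654  0.    ]
vial [ 0.7443 -0.0809  0.    ] [ 0.7451 -0.0795  0.048 ]
white [0.4205 0.1783 0.14  ] flask [0.5415 0.1607 0.03  ] cyl foot [ 0.5742 -0.3491  0.01  ] [ 0.5755 -0.3481  0.    ]
smallboard [0.3455 0.0596 0.    ] driver tip [ 0.4354 -0.2511  0.01  ] jar [ 0.4597 -0.4454  0.092 ]
bar [0.6393 0.0692 0.34  ] [ 0.641  -0.2204  0.34  ]
clamp (array([ 0.579, -0.123,  0.34 ]), np.float64(0.001))
cap (array([ 0.421, -0.163,  0.104]), np.float64(0.001))
```

View pics/scened.png

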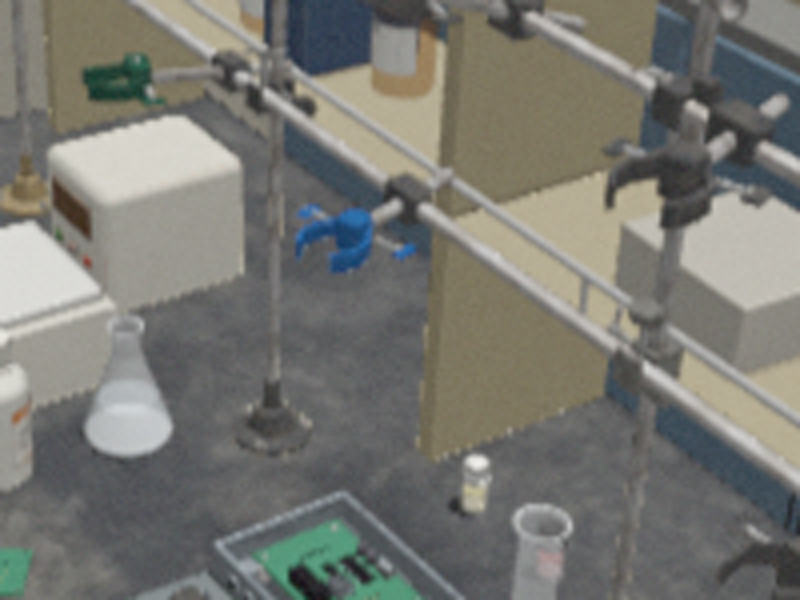

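The mat centre is about (0.458,-0.151) with yaw -0.8°, and the pan centre about (0.576,-0.123) with yaw about +1.3°. Sizes check out: the mat sides come to 192 × 230 mm and the pan to 132 × 169 mm. The bar is at x≈0.64, and a blue clamp at z≈0.34 reaches forward over the pan. The bottle axis is at (0.421,-0.163). I'll move the bottle now to the free spot at (0.46,0.055).

```bash
python3 - <<'E'
from m import *
print("top cand",t(420,20,.048),t(537,28,.048),"proj vial_a in topc",(proj(T,[.7447,-.08,.048])-[215,135])*4)
print("clamp front",t(490,228,.33),t(425,175,.34),t(550,132,.34))
R=np.array([[-1,0,0],[0,1,0],[0,0,-1.]])
ctrl.move_ptp([.421,-.163,.25],R)
ctrl.line_to([.421,-.163,.060],rate=.12)
ctrl.move_gripper(.03,40); s=ctrl.sense(); print(s['gripper_width'],s['grasp_force'],s['position'],s['t'])
if s['gripper_width']>.04:
    ctrl.line_to([.421,-.163,.20],rate=.12)
    ctrl.line_to([.46,.055,.20],rate=.18)
    ctrl.line_to([.46,.055,.075],rate=.1)
    print(ctrl.line_to([.46,.055,.0585],rate=.02,contact_N=3)); print(ctrl.sense()['position'],ctrl.sense()['grasp_force'])
    ctrl.move_gripper(.085); ctrl.line_to([.46,.055,.2],rate=.12)
    print(ctrl.sense()['t'],ctrl.sense()['position'])
a=ctrl.get_image("top")[135:275,215:415]; cv2.imwrite("pics/top1.png",cv2.resize(a,None,fx=4,fy=4,interpolation=cv2.INTER_CUBIC))
E
```

```text
top cand [ 0.7316 -0.0773  0.048 ] [ 0.7271 -0.1737  0.048 ] proj vial_a in topc [422.13649695   2.92119137]
clamp front [ 0.5333 -0.1237  0.33  ] [ 0.5662 -0.0802  0.34  ] [ 0.5963 -0.1615  0.34  ]
0.04643908483506585 39.912861285265535 [ 0.4212453  -0.16303971  0.06040751] 4.85
True
[0.4599643  0.05517172 0.06027203] 39.96075426635798
11.425 [0.45973573 0.05500336 0.19931421]
```

The bottle was gripped at 46 mm and set down with contact at the expected height. The second vial is at about (0.730,-0.174). Next is the hook: 36° lean, fingers spread along y, inserted along the tool axis behind the lip.

```bash
cat >> m.py <<'E'
from scipy.spatial.transform import Rotation as Ro
def tilt(th,yaw):
    s,c=np.sin(np.radians(th)),np.cos(np.radians(th))
    return Ro.from_euler('z',yaw,degrees=True).as_matrix()@np.array([[-c,0,s],[0,1,0],[-s,0,-c]])
E
python3 - <<'E'
from m import *
R=tilt(36,1.3); z=R[:,2]
tip=np.array([.676,-.116,.024]); P=tip-.019*z
pts=[np.array([.40,-.116,.27]),P-.2*z,P,P-[.14,.02,0]]
for p in pts: print(p.round(3),ctrl.inverse_kinematics(p,R))
ctrl.line_to([.40,-.06,.25],rate=.2)
ctrl.move_gripper(.07)
ctrl.move_ptp(pts[0],R)
ctrl.line_to(pts[1],rate=.15)
print('ins',ctrl.line_to(P,rate=.1,contact_N=4),ctrl.sense()['position'],ctrl.sense()['force'])
print(ctrl.sense()['t'])
for n in ["scene","wrist"]: cv2.imwrite(f"pics/{n}2.png",ctrl.get_image(n))
a=cv2.imread("pics/scene2.png")[90:340,200:440]; b=cv2.imread("pics/wrist2.png")
cv2.imwrite("pics/v2.png",np.hstack([cv2.resize(a,(400,417)),cv2.resize(b[:,100:484],(400,417))]))
E
```

```text
[ 0.4   -0.116  0.27 ] [-0.80596516 -0.58150668  2.09968285  0.48164376  1.20877585 -2.47675066]
[ 0.547 -0.119  0.201] [-0.52048311 -0.18664439  1.98889308  0.42457475  0.82935585 -2.32147458]
[ 0.665 -0.116  0.039] [-0.39627704  0.2556533   1.90873415  0.57339626  0.45647302 -2.441925  ]
[ 0.525 -0.136  0.039] [-0.59166451  0.01264474  2.19393525  0.74721763  0.52192981 -2.7659996 ]
ins False [ 0.66486557 -0.11633297  0.03983605] [0.68736511 0.34472118 0.63199147]
16.7667
```

View pics/v2.png

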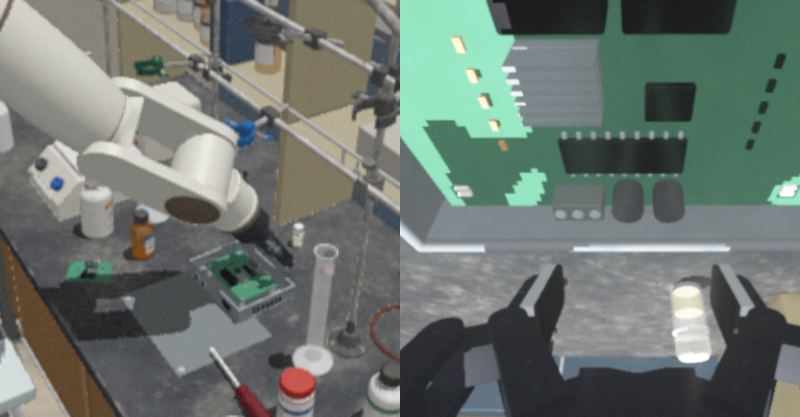

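The fingers are behind the far lip, clear of the vials, bar and clamp, and the bottle stands upright off the mat. I'll probe the bench, rise a little, contact the lip and drag.

```bash
python3 - <<'E'
from m import *
S0=lambda:ctrl.sense()
p=S0()['position'].copy()
print('probe',ctrl.line_to(p-[0,0,.022],rate=.02,contact_N=4)); q=S0()['position'].copy(); print(q)
q[2]+=.006; ctrl.line_to(q,rate=.05)
print('lip',ctrl.line_to(q-[.035,0,0],rate=.025,contact_N=3)); c=S0()['position'].copy(); print(c,S0()['force'],S0()['t'])
for yaw in(1.3,0,-.8):
  e=c-[.114,.018,0]; print(yaw,ctrl.inverse_kinematics(e,tilt(36,yaw)))
E
```

```text
probe False
[ 0.66509533 -0.11645273  0.01815622]
lip True
[ 0.66037982 -0.11648819  0.02400736] [1.10695043 0.36098841 2.54604955] 18.8583
1.3 [-0.55657845  0.08361554  2.16188674  0.78118631  0.47458176 -2.78032066]
0 [-0.5476891   0.08075924  2.16506713  0.76628477  0.45711708 -2.74155982]
-0.8 [-0.54211527  0.07911832  2.1668892   0.75599667  0.44646602 -2.71655287]
```

Contact came at x=0.660, which puts the finger face at x=0.641, matching the measured lip. The gripper body is close above the board parts, so I'll work 6 mm higher and then drag, with a check part-way.

```bash
python3 - <<'E'
from m import *
S0=lambda:ctrl.sense()
c=S0()['position'].copy()
ctrl.line_to(c+[.003,0,0],rate=.03); ctrl.line_to(c+[.003,0,.006],rate=.03); b=S0()['force'].copy(); print('free',b)
print('lip',ctrl.line_to(c+[-.02,0,.006],rate=.02,contact_N=3)); k=S0()['position'].copy(); print(k,S0()['force']-b)
print(ctrl.line_to(k-[.03,.004,0],rate=.04),S0()['force']-b,S0()['position'],S0()['t'])
a=ctrl.get_image("scene")[150:350,200:440]; w=ctrl.get_image("wrist")
cv2.imwrite("pics/v3.png",np.hstack([cv2.resize(a,(480,400),interpolation=cv2.INTER_CUBIC),cv2.resize(w[:,100:484],(320,333)) if 0 else cv2.resize(w,(320,400))]))
E
```

```text
free [-0.68697064 -0.44309941  0.0519919 ]
lip True
[ 0.65551235 -0.11651481  0.0298758 ] [1.26808131 0.37196167 1.77529882]
False [ 2.07084994 -0.6191243   1.97371373] [ 0.62556889 -0.12055084  0.02992639] 20.9333
```

View pics/v3.png

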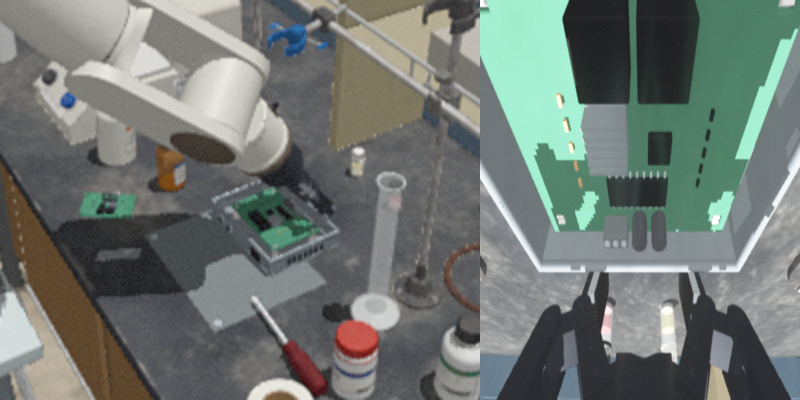

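The fingertips are on the lip: its outer edge is at about v=270 in the wrist picture, from (125,270) to (525,270). I'll check by calibration whether the pan has followed.

```bash
python3 - <<'E'
from m import *
W=ctrl.camera_model("wrist")
for u,v in [(125,270),(320,270),(525,268)]: print(at_z(W,u,v,.032).round(4))
print('tips',[at_z(W,u,272,.02).round(3) for u in (220,450)])
w=ctrl.get_image("wrist"); cv2.imwrite("pics/w3.png",w)
for x in(.60,.615,.63,.642): print(x,proj(W,[x,-.12,.032]).round(1))
E
```

```text
[ 0.6108 -0.2047  0.032 ]
[ 0.6089 -0.1241  0.032 ]
[ 0.6055 -0.04    0.032 ]
tips [array([ 0.638, -0.175,  0.02 ]), array([ 0.636, -0.058,  0.02 ])]
0.6 [330.5 260.2]
0.615 [329.4 276.2]
0.63 [328.5 289.6]
0.642 [327.9 298.8]
```

The pan followed: its lip is now at x≈0.609 with yaw ~1.7°. I'll continue to the mat diagonally, turning to the mat's yaw on the way.

```bash
python3 - <<'E'
from m import *
S0=lambda:ctrl.sense()
k=S0()['position'].copy()
ctrl.line_to(k-[.084,.022,0],tilt(36,-.8),rate=.05); print(S0()['force'],S0()['position'],S0()['t'])
W=ctrl.camera_model("wrist"); w=ctrl.get_image("wrist"); cv2.imwrite("pics/w4.png",w)
E
```

```text
[3.89307373 1.23685382 1.38074937] [ 0.54170696 -0.14252005  0.03003481] 22.9667
```

View pics/w4.png

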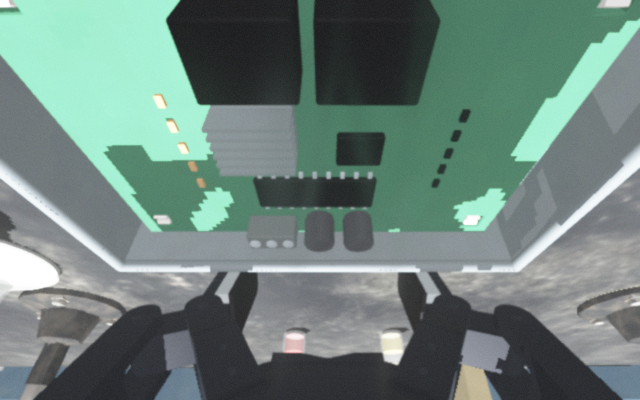

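The lip is level at v≈270, from corner (122,270) to (518,270), and the fingertips are still behind it. I'll compute the pose, back off and look from above.

```bash
python3 - <<'E'
from m import *
W=ctrl.camera_model("wrist")
print([at_z(W,u,v,.032).round(4) for u,v in [(122,270),(518,270)]])
print('posts-far holes z.026',[at_z(W,u,v,.026).round(4) for u,v in [(162,219),(471,219)]])
p=ctrl.sense()['position'].copy(); R=tilt(36,-.8)
ctrl.line_to(p+[.012,0,0],rate=.06)
ctrl.line_to(p+[.012,0,0]-.12*R[:,2],rate=.12)
ctrl.move_ptp([.40,-.14,.30],tilt(0,-.8))
ctrl.move_gripper(0.0)
print(ctrl.sense()['q'],ctrl.sense()['t'],ctrl.sense()['position'])
cv2.imwrite("pics/w5.png",ctrl.get_image("wrist")); print(ctrl.camera_model("wrist"))
E
```

```text
[array([ 0.5241, -0.2275,  0.032 ]), array([ 0.5265, -0.0633,  0.032 ])]
posts-far holes z.026 [array([ 0.4959, -0.2   ,  0.026 ]), array([ 0.4974, -0.0916,  0.026 ])]
[-5.18915729e-01 -1.83098658e-01  1.66669805e+00  2.93330716e-05
  1.65800072e+00 -2.07576273e+00] 26.1 [ 0.4000047  -0.13999882  0.29998226]
{'fovy': 66.55503622676459, 'cx': 327.2436434191287, 'cy': 205.26902370113353, 'k1': -0.008989961139987216, 'xyz': array([ 0.32535224, -0.13914712,  0.42386605]), 'attitude': array([[ 1.37545241e-02, -9.56183961e-01, -2.92443234e-01],
       [ 9.99905260e-01,  1.33092480e-02,  3.51224251e-03],
       [ 5.33849559e-04, -2.92463837e-01,  9.56276435e-01]])}
```

View pics/w5.png

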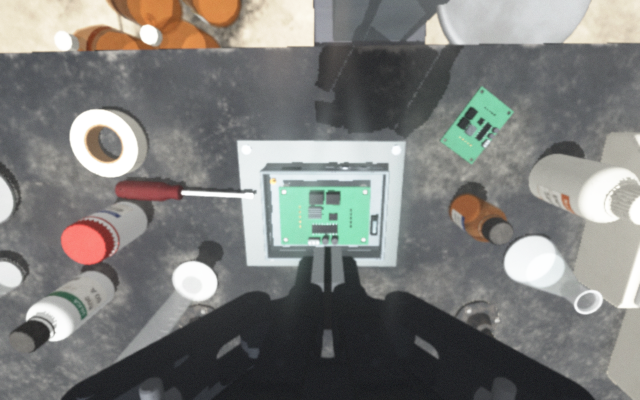

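The pan lies wholly on the mat. Pan centre is (0.460,-0.1455) and yaw -0.8°; the two far holes measure 108 mm apart at the expected x. I'll press with closed fingers turned 90°, so the 22 mm pad width runs along y at |y|=29–51 and misses both the parts and the barbs.

```bash
cat > press.py <<'E'
from m import *
C=np.array([.460,-.1455]); Y=np.radians(-.8); r=np.array([[np.cos(Y),-np.sin(Y)],[np.sin(Y),np.cos(Y)]])
S0=ctrl.sense
def press(sx,sy,N=28,top=.075):
    x,y=C+r@[sx*.035,sy*.040]
    ctrl.line_to([x,y,top],rate=.15)
    ctrl.line_to([x,y,.052],rate=.08)
    b=S0()['force'][2]
    h=ctrl.line_to([x,y,.030],rate=.02,contact_N=N); z=S0()['position'][2]; f=S0()['force'][2]-b
    ctrl.line_to([x,y,top],rate=.1)
    print(sx,sy,h,'z',round(z,4),'f',round(f,1),'t',S0()['t'])
E
python3 - <<'E'
from press import *
W=ctrl.camera_model("wrist")
print('mat',[at_z(W,u,v,0).round(3) for u,v in [(237,141),(407,141),(396,266),(247,268)]])
print('holes',[at_z(W,u,v,.026).round(3) for u,v in [(284,187),(369,187),(283,243),(371,243)]])
R=tilt(0,-90.8); print(ctrl.inverse_kinematics([.46,-.145,.15],R))
ctrl.move_ptp([.46,-.145,.15],R)
press(1,1); press(-1,-1)
E
```

```text
mat [array([ 0.361, -0.263,  0.   ]), array([ 0.365, -0.03 ,  0.   ]), array([ 0.555, -0.035,  0.   ]), array([ 0.555, -0.267,  0.   ])]
holes [array([ 0.421, -0.198,  0.026]), array([ 0.422, -0.084,  0.026]), array([ 0.502, -0.204,  0.026]), array([ 0.504, -0.079,  0.026])]
[-4.65272253e-01  1.42640510e-02  1.79109558e+00 -4.44089210e-16
  1.33623303e+00 -4.51309619e-01]
1 1 True z 0.037 f 14.8 t 30.1583
-1 -1 True z 0.0366 f 17.2 t 32.775
```

The first two corners stopped hard with the fingertips at about 18 mm, the home height. Now the other two, then a second pass over all four.

```bash
python3 - <<'E'
from press import *
press(1,-1); press(-1,1); press(1,1); press(-1,-1); press(1,-1)
ctrl.move_ptp([.38,-.14,.24],tilt(0,-.8)); print(ctrl.sense()['t'])
w=ctrl.get_image("wrist"); cv2.imwrite("pics/w6.png",w)
a=cv2.resize(w[120:300,200:520],(800,450),interpolation=cv2.INTER_CUBIC); cv2.imwrite("pics/w6c.png",a)
E
```

```text
1 -1 True z 0.0367 f 15.9 t 35.1583
-1 1 True z 0.0366 f 17.8 t 37.7833
1 1 True z 0.0367 f 17.6 t 40.1667
-1 -1 True z 0.0366 f 18.0 t 42.7833
1 -1 True z 0.0367 f 15.7 t 45.1667
46.65
```

View pics/w6c.png

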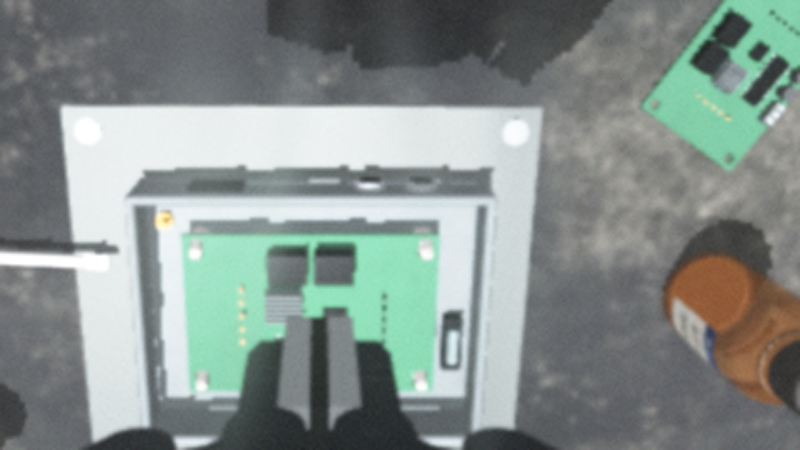

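All four white posts show above the board, at crop pixels (195,250), (427,250), (203,380) and (420,380). On the second pass, three corners stopped at the same height as before. The pan is well inside the mat and the bottle stands to its left. I'll hand in.

```bash
python3 -c "
from h import *
ctrl.sleep(.3); print(ctrl.job_done())"
```

```text
the job is handed in; nothing more can be done
None
```

The job is handed in at about 47 s: the amber bottle stands upright off the mat, the pan lies wholly on the mat, and all four board corners are pressed home by my checks; the hand-in call returned no verdict.

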